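# Open the dial padlock on the medicines case and present it

### The job

Turn the padlock's dial clockwise, click by click, until its red pointer sits in the notch at the green mark; then, with the lock still hooked through the hasp loop of the medicines case, pull the shackle fully open. Work its free end out of the loop, lift the lock off and present it: hold it open, level and still, dial upward, 10 to 25 cm above the middle of the blue tray. Finish while still holding it there, and leave the other things where they stand.

Things in the scene. Friction and masses are not known exactly. Their poses are not given: they have to be found in the camera images.
- case: Medicines case, white, blue lid, fixed, 226 x 226 x 100 mm; it stays shut. Origin: centre of its underside, z up; lid top flat at z = 100 mm. The lock lies on the lid, its shackle pointing to case +x, between two guide lips (8 mm high, 5 thick, centred at y = +-32 mm, x -64 to -8 mm): it can slide along x, but turn or shift sideways only about 4 mm.
- loop (a point): Hasp loop: closed upright staple of 6 mm round steel bar in the case's y-z plane. This point is on the lid surface at case x = 12, y = -16, z = 100 mm, midway between the two uprights (centres 16 mm to either side along case y); the top bar's centre is 31 mm above the lid. Clear opening 26 mm wide, 28 mm high.
- lock: Loose padlock on its back, dial up, 0.27 to 0.43 kg in all. Origin: centre of the underside of its aluminium body, 56 (x) x 52 (y) x 26 (z) mm; x to the shackle, z up, dial axis = z. At the start the loop is at lock x = 44 to 51 mm. Pulling the lock back to case -x brings the shackle's crown against the loop and, at the code, draws the shackle out. Hold it by the dial's bar or the body's sides.
- dial_bar (a point): Middle of the top of the dial's upright grip bar, on the dial axis, 53 mm above the lock's underside. The bar is black, 34 mm long, 12 mm thick and 22 mm high (31 to 53 mm above the underside), on a disc of 38 mm diameter; one end is painted red: the pointer.
- dial (a joint): Dial angle on the lock body, rad, positive anticlockwise from above. 0 = code: bar along lock x, red end to the shackle, at the green mark. Starts about 0.8 to 2.6; turn clockwise. Notches every 30 degrees (0.524, white marks): a click takes up to 0.1 N m; let go near a notch, it settles there. The shackle is freed within 0.1 of 0; once out it keeps the dial there. Stops at -0.6 and 2.9.
- shackle (a joint): How far the shackle is drawn out of the body, m: 0 locked, 0.024 fully open (stop). It slides along lock x with about 1.5 N of friction, stays where it is left, and cannot move while the dial is off the code.
- crown (a point): Middle of the crown of the U shackle (8 mm round steel, in the plane 13 mm above the lock's underside): at lock x = 70 mm locked, 94 open. Inside of the crown 4 mm nearer the body. Captive long leg at lock y = +16, free short leg at y = -16 mm. The short leg passes through the loop, and one upright of the loop stands between the legs.
- free_end (a point): Tip of the free short leg, lock y = -16, z = 13 mm: at lock x = 22 locked (6 mm inside the body, whose front is at x = 28), at x = 46 open, leaving an 18 mm gap to the body. The lock comes off by bringing the loop into this gap (loop at lock x about 37 mm, so push the lock forward again after pulling) and lifting straight up.
- blue_tray: Blue plastic tray, fixed, 140 x 120 x 18 mm, origin at the centre of its underside. The open lock is to be held over its middle.
- green_tray: Green tray of the same kind, with a jar in it; not used. It can be on the left or on the right of the case, the blue one on the other side.
- syrup: Small amber bottle, 28 mm diameter, 65 mm tall, standing on the lid near a far corner (case x = 87, y = +84 mm); leave it.
- drops: Small amber bottle like the first, at the other far corner of the lid (case x = 87, y = -84 mm); leave it.
- jar: Small white jar, 38 mm diameter, 40 mm tall, in the green tray; leave it.
- red_tube: Upright reddish tube, 32 mm diameter, 85 mm tall, standing right of the case; leave it.
- grey_tube: Upright grey tube, 32 mm diameter, 85 mm tall, standing left of the case; leave it.
There are look-alikes about, which are no part of the job. Leave any brown look-alike of the blue_tray alone.

How it is judged (in metres and radians):
On the way:
1. the shackle is drawn open at least 18 mm while the lock is still hooked in the loop on the case (value of joint shackle above 0.018 m and z of lock in the frame of case below 0.115 m and horizontal distance between lock and loop below 0.115 m), for 0.1 s.
At the end, for the whole second after the job is handed in: The gripper holds the lock still, centre within 50 mm of the blue tray's centre in plan, 9 to 28 cm above the counter, within 0.3 rad of level, dial up, shackle open over 16 mm, clear of case and tray; the other things moved under 30 mm (value of joint shackle above 0.016 m and horizontal distance between lock and blue_tray below 0.05 m and height (world z) of lock between 0.09 and 0.28 m and angle between lock's own z axis and vertical below 0.3 rad and linear speed of lock below 0.03 m/s and contact force between lock and the fingers above 1 N and contact force between lock and case below 0.1 N and contact force between lock and blue_tray below 0.1 N and distance of each of syrup, drops, jar, red_tube, grey_tube from where it was at the start of the episode below 0.03 m); the arm keeps its last pose, push and grip.
It fails at once if another thing on the case, trays or counter is moved over 30 mm or tipped (distance of any of syrup, drops, jar, red_tube, grey_tube from where it was at the start of the episode above 0.03 m or angle between any of syrup, drops, jar, red_tube, grey_tube's own z axis and vertical above 0.5 rad).
It also fails if it takes over 72 s, if anything falls off the work surface, if the arm or the gripper's body presses on something with over 40 N, if the wrist force passes 120 N, or if a joint passes its speed limit or range.

### The arm

A 6-joint arm with a two-finger parallel gripper is mounted at the origin on the work surface. World frame = base frame: x ahead of the robot, y to its left, z up, the work surface at z = 0. Lengths are in mm, angles in rad, forces in N, time in s.
With the tool pointing down it reaches from about 350 to 975 mm from the base axis. Payload 7.1 kg.
Tool frame: the origin (TCP) lies midway between the tips of the shut fingers; the grasp point (between the pads) lies 19 mm behind it (ctrl.grip_depth is the distance from the TCP to the grasp point, in mm); z points along the fingers, y is the line along which they close (so a half turn about z gives the same grasp; the last joint's range is limited). The gripper opens to 88 mm and grips with 3 to 60 N. Pads are 20 mm wide; open, the fingers measure 115 mm over their backs; the gripper's body (75 mm by 178 mm) begins 61 mm behind the grasp point.
Start: joints at [1.139, 0.423, 1.63, -0, 1.089, -0.019], TCP at [250.702, 572.497, 222.675] pointing down, gripper open.
Joint ranges: [-3, 3], [-0.9, 2.11], [0.09, 2.58], [-1.31, 4.45], [0.11, 2.69], [-2.54, 2.54]. Speed limits (rad/s): [2.39, 2.39, 3.01, 3.14, 3.14, 3.14].

### API

Orientations are given as a rotation vector (axis times angle).
In Python, from workcell import get_obs, vision, ctrl gives the robot as it stands.
- The arm moves only by the tool step_arm, never from a script. Its argument "plan" is a list of rows, each a list of 7 numbers: the opening, from -1 (shut) to 1 (fully open), then the shift along the tool's x, y, z as a fraction of full scale, then the turn, a rotation vector about the tool's x, y, z as a fraction of full scale. In form: [[fingers, dx, dy, dz, wx, wy, wz], ...]. A call has 1 to 20 rows; each row shifts and turns the commanded pose from where the row before left it, along the tool's axes as they then stand; what a row does not reach is not made up. Full scale, the value 1, is 50 mm for a shift and 0.12 rad for a turn. A row lasts 1/8 s, in which the tool goes at most 62.5 mm and 10.7 degrees, less where a joint would pass 70% of its speed; a pose out of reach is approached as far as the arm can. A call with a number of a shift or a turn outside -1 to 1 is refused whole. A call with a gripper value outside its range is refused whole. The fingers move at their own pace and stop on an object; the grip force is fixed at half the most. Time passes only in rows, so rows that do not move let the fingers close. It gives the time, the measured TCP pose, the force, the opening and the grip force at its end, in the units of the state.
- get_obs(): the state, without advancing time (a new reading comes with each control period).
- vision.get_image(name): name is "side" or "top"; returns a dict with "pixels" (420x560x3 uint8, red, green, blue), "depth" (420x560 float32, mm along the optical axis (not along the pixel's ray), 0 where there is no reading), "fx", "fy", "cx", "cy" (pixels), "k1" (the pictures are not rectified: a ray, as slopes to the right and down, at radius r is drawn at 1 + k1 r^2 times it, then the intrinsics apply), "T" (4x4, takes a point from camera to world coordinates). Camera axes: x right, y down, z forward; pixel columns grow to the right and rows downward; lengths in mm; the calibration is good to about 2 mm. A picture is of the moment at which its call begins.
- ctrl.close_job(): hands the job in; it is judged then, once.
The state is a dict: "t": time; "qpos": joint angles; "qvel": joint speeds; "joint_torque": joint torques, N m; "ee_pos": TCP position; "orientation": TCP orientation; "ft_force": force on the tool from outside, world axes, zero at the start; "moment": the same for the moment, N m; "width": finger opening in mm; "grasp_force": force on a finger pad.
Only numpy, scipy, OpenCV 4.12 (cv2) and the standard library are available. Lean on these libraries where they do the work, as an engineer would, in place of code of your own. Each camera call takes 0.05 s, during which the arm holds its last target. There are 200 camera calls.

## Working session

There is one attempt and no reset: what is moved stays moved. The work goes in short steps, Python scripts to look and compute and a tool call to move; the robot and the scene stay as the last step left them, time stands still between calls to the robot, and variables do not carry over. Pictures are saved under pics/ and viewed, at most 10 in all, crops included, and the job is handed in when it is done.

Besides the shell and the picture viewer there is one more tool, called after ">>>" as a command line: name --pt "numbers of a row" for each row, then --argument value for the rest. step_arm: Moves the arm, as the interface text tells. Its arguments: {"type":"object","properties":{"plan":{"type":"array","items":{"type":"array","items":{"type":"number","minimum":-1,"maximum":1}}}},"required":["plan"]}

```bash
mkdir -p pics; cat > h.py <<'E'
import numpy as np, cv2
from workcell import get_obs, vision, ctrl
def grab(n):
    d=vision.get_image(n); np.savez('last_%s.npz'%n,**{k:np.asarray(v) for k,v in d.items()}); return d
def save(d,name,box=None,scale=1):
    p=np.asarray(d['pixels'])[:,:,::-1]
    if box: p=p[box[1]:box[3],box[0]:box[2]]
    cv2.imwrite('pics/'+name,cv2.resize(p,None,fx=scale,fy=scale,interpolation=cv2.INTER_CUBIC))
def ray(d,u,v):
    K=np.array([[d['fx'],0,d['cx']],[0,d['fy'],d['cy']],[0,0,1.]],float)
    s=cv2.undistortPoints(np.array([[[u,v]]],float),K,np.array([float(d['k1']),0,0,0]))[0,0]
    T=np.asarray(d['T']); return T[:3,3],T[:3,:3]@np.array([s[0],s[1],1.])
def onplane(d,u,v,z):
    o,r=ray(d,u,v); return o+r*(z-o[2])/r[2]
def dep(d,u,v):
    o,r=ray(d,u,v); return o+r*float(np.asarray(d['depth'])[int(round(v)),int(round(u))])
def tri(d1,p1,d2,p2):
    o1,r1=ray(d1,*p1);o2,r2=ray(d2,*p2)
    s=np.linalg.lstsq(np.c_[r1,-r2],o2-o1,rcond=None)[0]
    a=o1+s[0]*r1;b=o2+s[1]*r2
    return (a+b)/2,np.linalg.norm(a-b)
E
python3 - <<'E'
from h import *
a=grab('top');b=grab('side')
for d in(a,b): print(d['fx'],d['k1'],np.round(d['T'],3).tolist())
img=np.hstack([a['pixels'],b['pixels']])
save(a,'top0.png');save(b,'side0.png')
o=get_obs();print(o)
E
```

```text
395.99051440791106 -0.0017430513585496683 [[-0.061, -0.978, 0.201, 320.605], [-0.998, 0.06, -0.01, -82.963], [-0.002, -0.201, -0.98, 1115.963], [0.0, 0.0, 0.0, 1.0]]
380.9778496560511 -0.10521508598075349 [[0.992, -0.063, 0.112, 421.422], [-0.128, -0.504, 0.854, -896.381], [0.003, -0.862, -0.507, 616.358], [0.0, 0.0, 0.0, 1.0]]
{'t': 0.1, 'qpos': array([ 1.13898074e+00,  4.23765129e-01,  1.63059260e+00, -1.36516205e-05,
        1.08857189e+00, -1.89930489e-02]), 'qvel': array([ 0.00022564, -0.00206229,  0.00048707, -0.00112534,  0.00055739,
        0.00042763]), 'joint_torque': array([ 1.03571565e-03, -5.45620000e+01, -2.74326074e+01,  6.46646298e-02,
        1.87615596e-02, -1.16525976e-05]), 'ee_pos': array([250.52044819, 572.064747  , 221.98721801]), 'orientation': array([-6.43796539e-01, -3.07462564e+00,  2.05103712e-03]), 'ft_force': array([-0.25089813, -0.32339495, -0.72003047]), 'moment': array([-0.04635643,  0.00608312, -0.03211906]), 'grasp_force': 0.0, 'width': 87.68277347299772}
```

View pics/top0.png

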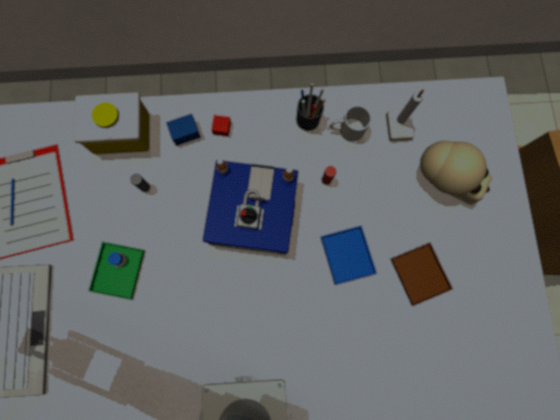

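View pics/side0.png

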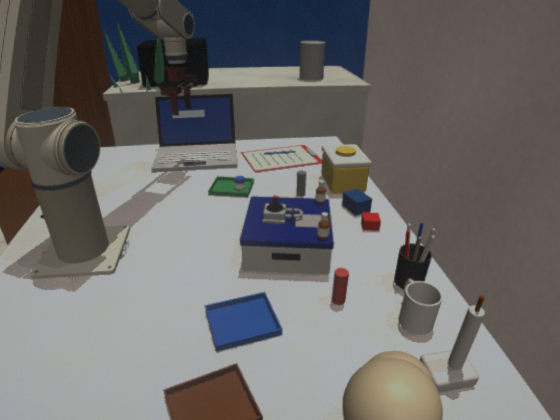

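Top view: the lock is on the blue lid at about (248,214), with the loop just above it at (253,197). The blue tray is at (348,255). Look-alikes are the brown tray at (421,273), the small blue box at (184,129) and the green tray at (117,270). Side view: lock at (275,211), blue tray at (242,320), brown at (213,400). Next I crop close on the lock and measure.

```bash
cat > meas.py <<'E'
from h import *
def blobs(d,lo,hi,minA=150):
    hsv=cv2.cvtColor(np.asarray(d['pixels']),cv2.COLOR_RGB2HSV)
    m=cv2.inRange(hsv,lo,hi); m=cv2.morphologyEx(m,cv2.MORPH_CLOSE,np.ones((5,5)))
    return [c for c in cv2.findContours(m,0,2)[0] if cv2.contourArea(c)>minA]
E
python3 - <<'E'
from meas import *
L=lambda n:dict(np.load('last_%s.npz'%n))
a,b=L('top'),L('side')
for n,d in(('top',a),('side',b)):
    for c in blobs(d,(100,120,40),(130,255,255)):
        r=cv2.minAreaRect(c);bx=cv2.boxPoints(r)
        print(n,np.round(r[0]),np.round(r[1]),cv2.contourArea(c))
        if n=='top' :
            M=cv2.moments(c);cen=(M['m10']/M['m00'],M['m01']/M['m00'])
            dz=[dep(d,*p)[2] for p in [cen]]
            print('  depth z',np.round(dep(d,*cen)))
            for z in (0,18,100):
                P=np.array([onplane(d,*p,z)[:2] for p in bx]);print('  z',z,np.round(P).tolist(),np.round(P.mean(0)))
A=a['pixels'][170:250,200:300][:,:,::-1];B=b['pixels'][185:260,235:345][:,:,::-1]
A=cv2.resize(A,(480,384),interpolation=2);B=cv2.resize(B,(320,218),interpolation=2);
A=cv2.resize(cv2.convertScaleAbs(a['pixels'][170:240,215:290][:,:,::-1],alpha=1.6),(600,560),interpolation=2)
B=cv2.resize(b['pixels'][185:255,240:340][:,:,::-1],(800,560),interpolation=2)
cv2.imwrite('pics/tc.png',A);cv2.imwrite('pics/sc.png',B)
E
```

```text
top [348. 255.] [50. 42.] 1994.0
  depth z [ 423. -309.    4.]
  z 0 [[480.0, -238.0], [508.0, -357.0], [369.0, -383.0], [343.0, -266.0]] [ 425. -311.]
  z 18 [[477.0, -235.0], [505.0, -353.0], [369.0, -378.0], [343.0, -263.0]] [ 423. -307.]
  z 100 [[466.0, -224.0], [491.0, -333.0], [365.0, -356.0], [341.0, -250.0]] [ 416. -291.]
top [251. 206.] [85. 83.] 5584.0
  depth z [531. -45. 154.]
  z 0 [[486.0, 97.0], [729.0, 58.0], [679.0, -189.0], [440.0, -140.0]] [584. -44.]
  z 18 [[483.0, 94.0], [723.0, 55.0], [673.0, -187.0], [438.0, -139.0]] [579. -44.]
  z 100 [[471.0, 81.0], [693.0, 45.0], [647.0, -180.0], [429.0, -135.0]] [560. -47.]
top [182. 127.] [19. 26.] 451.0
  depth z [816. 140.  47.]
  z 0 [[856.0, 197.0], [880.0, 121.0], [821.0, 103.0], [797.0, 178.0]] [839. 150.]
  z 18 [[848.0, 192.0], [871.0, 118.0], [813.0, 100.0], [790.0, 174.0]] [830. 146.]
  z 100 [[808.0, 172.0], [830.0, 103.0], [776.0, 87.0], [755.0, 155.0]] [792. 129.]
side [243. 320.] [45. 68.] 2745.0
side [303. 206.] [50. 14.] 447.0
side [289. 223.] [91. 45.] 1799.0
side [359. 197.] [27. 13.] 236.0
side [195. 120.] [43. 70.] 2387.5
side [274.  38.] [ 77. 189.] 10314.5
side [129.  38.] [85. 53.] 1960.5
```

View pics/tc.png

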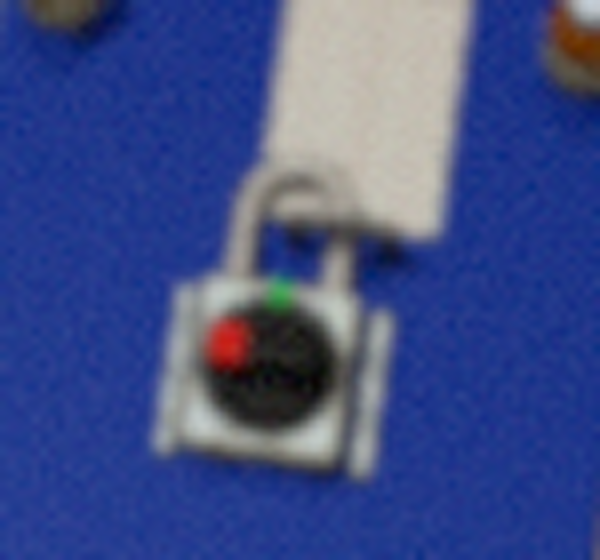

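View pics/sc.png

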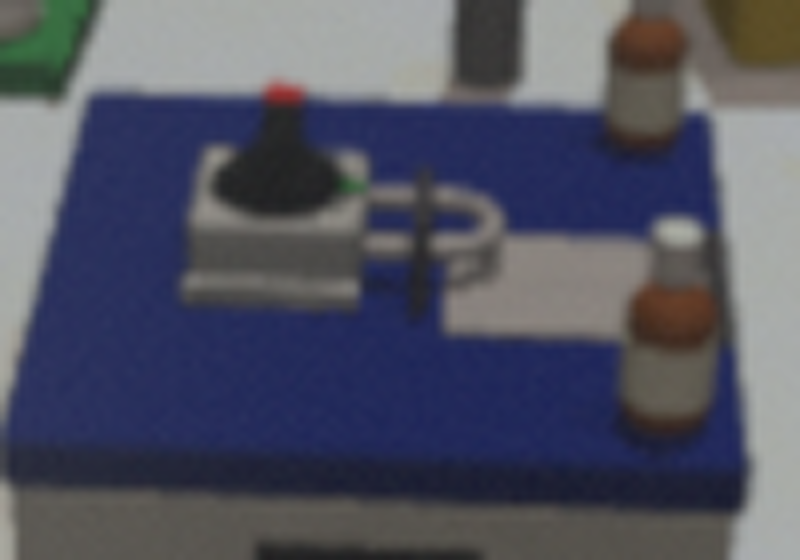

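The crops confirm the choice. The lock is dial up, with the red end at top px (243.5,213), the disc centre about (248,215.6) and the green mark at (250,206.5). The red end is roughly 60° anticlockwise of the green mark. Now metric measurement.

```bash
cat >> meas.py <<'E'
def cloud(d):
    H,W=d['depth'].shape; u,v=np.meshgrid(np.arange(W),np.arange(H))
    K=np.array([[d['fx'],0,d['cx']],[0,d['fy'],d['cy']],[0,0,1.]],float)
    s=cv2.undistortPoints(np.stack([u,v],-1).reshape(-1,1,2).astype(float),K,np.array([float(d['k1']),0,0,0])).reshape(H,W,2)
    c=np.concatenate([s,np.ones((H,W,1))],-1)*d['depth'][...,None]
    return c@d['T'][:3,:3].T+d['T'][:3,3]
def cen(d,lo,hi,box):
    hsv=cv2.cvtColor(np.asarray(d['pixels']),cv2.COLOR_RGB2HSV); m=cv2.inRange(hsv,lo,hi)
    k=np.zeros_like(m);k[box[1]:box[3],box[0]:box[2]]=1;m=m*k
    v,u=np.nonzero(m); return (u.mean(),v.mean()),len(u),m>0
E
python3 - <<'E'
from meas import *
L=lambda n:dict(np.load('last_%s.npz'%n))
a,b=L('top'),L('side')
for n,d,box in(('top',a,(190,150,310,260)),('side',b,(235,180,345,270))):
    C=cloud(d); hsv=cv2.cvtColor(d['pixels'],cv2.COLOR_RGB2HSV)
    blue=cv2.inRange(hsv,(100,120,40),(130,255,255))>0
    k=np.zeros(blue.shape,bool);k[box[1]:box[3],box[0]:box[2]]=1
    P=C[blue&k]; print(n,'lid z med',np.median(P[:,2]))
    P=P[abs(P[:,2]-np.median(P[:,2]))<6]
    r=cv2.minAreaRect(P[:,:2].astype(np.float32));print(' lid',np.round(r[0],1),np.round(r[1],1),r[2])
    nb=(~blue)&k
    near=np.hypot(C[...,0]-548,C[...,1]+45)<45
    for lo,hi,nm in((118,130,'body'),(143,165,'bar')):
        m=nb&near&(C[...,2]>lo)&(C[...,2]<hi);Q=C[m]
        if len(Q)>5:
            r=cv2.minAreaRect(Q[:,:2].astype(np.float32));print(' ',nm,len(Q),'z',np.median(Q[:,2]),np.round(r[0],1),np.round(r[1],1),round(r[2],1))
    for nm,lo,hi in(('red',(0,150,80),(6,255,255)),('green',(50,120,50),(75,255,255))):
        bx=(225,195,275,235) if n=='top' else (262,188,290,215)
        c,N,m=cen(d,lo,hi,bx);print(' ',nm,np.round(c,1),N,'dep',np.round(np.median(C[m],0),1)); d[nm]=c
for nm in('red','green'): print(nm,tri(a,a[nm],b,b[nm]))
print('red top@153',onplane(a,*a['red'],153),'green@26',onplane(a,*a['green'],126))
E
```

```text
top lid z med 100.74843657325658
 lid [560.7 -48.7] [221.5 222.6] 78.8628158569336
  body 248 z 126.32908460250218 [546.1 -46.4] [55.6 86.6] 70.1
  bar 77 z 153.1904787057739 [528.7 -39.4] [34.9 12.6] 77.3
  red [243.  212.2] 20 dep [531.1 -29.6 154.7]
  green [249.5 207. ] 6 dep [549.1 -45.4 129.2]
side lid z med 99.42187063148879
 lid [563.1 -53.9] [224.2 218.3] 78.67273712158203
  body 170 z 125.5180474140655 [540.9 -46.5] [57.6 76.4] 72.7
  bar 51 z 151.57098408475736 [529.8 -43.4] [35.6 12.3] 78.0
  red [274.8 196.6] 5 dep [531.4 -33.4 152.4]
  green [nan nan] 0 dep [nan nan nan]
red (array([531.4124303 , -29.49441558, 151.47176748]), np.float64(0.01146674871006482))
 ** On entry to DLASCL parameter number  4 had an illegal value
 ** On entry to DLASCL parameter number  4 had an illegal value
 ** On entry to DLASCL parameter number  4 had an illegal value
 ** On entry to DLASCL parameter number  4 had an illegal value
 ** On entry to DLASCL parameter number  5 had an illegal value
 ** On entry to DLASCL parameter number  4 had an illegal valuemeas.py:15: RuntimeWarning: Mean of empty slice.
  v,u=np.nonzero(m); return (u.mean(),v.mean()),len(u),m>0
  ret = ret.dtype.type(ret / rcount)
  return _methods._mean(a, axis=axis, dtype=dtype,
  ret = um.true_divide(
Traceback (most recent call last):
  File "h.py", line 19, in tri
    s=np.linalg.lstsq(np.c_[r1,-r2],o2-o1,rcond=None)[0]
      ~~~~~~~~~~~~~~~^^^^^^^^^^^^^^^^^^^^^^^^^^^^^^^^
numpy.linalg.LinAlgError: SVD did not converge in Linear Least Squares
```

The measurements agree with the text:

| Item | Measured |
|---|---|
| Case yaw | about -11.2° |
| Case centre | about (562,-50) |
| Lid height | about 100 mm |
| Bar top middle | about (529,-41,153) |
| Bar direction (red end) | about +78° world, so the dial is at about 1.57, three clicks from the code |
| Blue tray | about (424,-309) |

I grasp the bar with tool y at -0.21 rad and then turn it -π/2.

>>> step_arm --pt "0 -0.72 -0.64 0 0 0 0" --pt "0 -0.72 -0.64 0 0 0 0" --pt "0 -0.72 -0.64 0 0 0 0" --pt "0 -0.72 -0.64 0 0 0 0" --pt "0 -0.72 -0.64 0 0 0 0" --pt "0 -0.72 -0.64 0 0 0 0" --pt "0 -0.72 -0.64 0 0 0 0" --pt "0 -0.72 -0.64 0 0 0 0" --pt "0 -0.72 -0.64 0 0 0 0" --pt "0 -0.72 -0.64 0 0 0 0" --pt "0 -0.72 -0.64 0 0 0 0" --pt "0 -0.72 -0.64 0 0 0 0" --pt "0 -0.72 -0.64 0 0 0 0" --pt "0 -0.72 -0.64 0 0 0 0"

```text
t: 1.85
ee_pos: [532.9, -41.6, 222.5]
orientation: [-0.644, -3.074, -0.0]
ft_force: [0.5, 0.8, -0.5]
width: 44.0
grasp_force: 0.0
```

>>> step_arm --pt "0 0 0 0 0 0 1" --pt "0 0 0 0 0 0 1" --pt "0 0 0 0 0 0 1" --pt "0 0 0 0 0 0 1" --pt "0 0 0 0 0 0 1" --pt "0 0 0 0 0 0 1" --pt "0 0 0 0 0 0 1" --pt "0 0 0 0 0 0 1" --pt "0 0 0 0 0 0 1" --pt "0 0 0 0 0 0 1" --pt "0 0 0 0 0 0 1" --pt "0 0 0 0 0 0 0.4" --pt "-0.1 0 0 0 0 0 0" --pt "-0.1 0 0 0 0 0 0"

```text
t: 3.6
ee_pos: [532.5, -40.0, 222.5]
orientation: [-2.441, -1.977, 0.0]
ft_force: [0.2, -0.1, -0.3]
width: 39.5
grasp_force: 0.0
```

```bash
cat > go.py <<'E'
import sys
from h import *
from scipy.spatial.transform import Rotation as R
def rep(target=None,psi=None):
    o=get_obs();M=R.from_rotvec(o['orientation']).as_matrix();y=np.arctan2(M[1,1],M[0,1])
    print('t%.2f'%o['t'],'pos',np.round(o['ee_pos'],1),'psi %.3f'%y,'tilt',np.round(M[:,2],3),'w %.1f'%o['width'],'F',np.round(o['ft_force'],1),'M',np.round(o['moment'],2),'g %.1f'%o['grasp_force'],'q',np.round(o['qpos'],2))
    if target is not None:
        d=M.T@(np.array(target)-o['ee_pos']);print('tool shift',np.round(d,1),'units',np.round(d/50,3))
    if psi is not None: print('wz units',round((y-psi)/.12,2))
if __name__=='__main__':
    a=[float(x) for x in sys.argv[1:]];rep(a[:3] or None,a[3] if len(a)>3 else None)
E
python3 go.py 529 -41 134 -0.21
```

```text
t3.60 pos [532.5 -40.  222.5] psi -0.209 tilt [-0.  0. -1.] w 39.5 F [ 0.2 -0.1 -0.3] M [-0.09  0.04  0.01] g 0.0 q [-0.1   0.29  1.83 -0.    1.02  0.11]
tool shift [-1.7 -3.2 88.5] units [-0.033 -0.064  1.771]
wz units 0.01
```

>>> step_arm --pt "-0.1 -0.033 -0.064 0.4 0 0 0" --pt "-0.1 0 0 0.4 0 0 0" --pt "-0.1 0 0 0.4 0 0 0" --pt "-0.1 0 0 0.3 0 0 0" --pt "-0.1 0 0 0.2 0 0 0" --pt "-0.1 0 0 0.07 0 0 0" --pt "-0.1 0 0 0 0 0 0"

```text
t: 4.47
ee_pos: [529.4, -41.0, 134.3]
orientation: [2.442, 1.976, 0.0]
ft_force: [0.8, -0.3, -1.0]
width: 39.5
grasp_force: 0.0
```

```bash
python3 go.py 529 -41 134 -0.21
python3 - <<'E'
from h import *
a=grab('top');b=grab('side')
A=cv2.resize(cv2.convertScaleAbs(a['pixels'][175:250,210:290][:,:,::-1],alpha=1.6),(400,375),interpolation=2)
B=cv2.resize(b['pixels'][180:255,240:320][:,:,::-1],(400,375),interpolation=2)
cv2.imwrite('pics/g1.png',np.hstack([A,B]))
E
```

```text
t4.47 pos [529.4 -41.  134.3] psi -0.210 tilt [ 0. -0. -1.] w 39.5 F [ 0.8 -0.3 -1. ] M [-0.07  0.06 -0.01] g 0.0 q [-0.1   0.41  1.9  -0.    0.83  0.11]
tool shift [-0.1 -0.3  0.3] units [-0.001 -0.007  0.006]
wz units 0.0
```

View pics/g1.png

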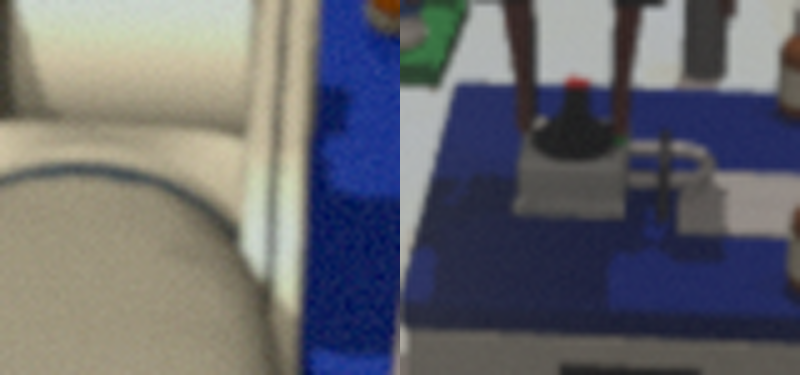

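The side view at (578,90) shows the fingers straddling the bar evenly, while the top view is blocked by the arm. Closing now.

>>> step_arm --pt "-1 0 0 0 0 0 0" --pt "-1 0 0 0 0 0 0" --pt "-1 0 0 0 0 0 0" --pt "-1 0 0 0 0 0 0" --pt "-1 0 0 0 0 0 0" --pt "-1 0 0 0 0 0 0"

```text
t: 5.32
ee_pos: [529.4, -41.0, 134.4]
orientation: [2.442, 1.976, 0.001]
ft_force: [0.5, 0.2, 3.0]
width: 12.0
grasp_force: 30.0
```

```bash
python3 go.py
```

```text
t5.33 pos [529.4 -41.  134.4] psi -0.210 tilt [ 0.001 -0.    -1.   ] w 12.0 F [0.5 0.2 3. ] M [ 0.   -0.01  0.06] g 30.0 q [-0.1   0.41  1.9   0.    0.83  0.11]
```

>>> step_arm --pt "-1 0 0 0 0 0 0.9" --pt "-1 0 0 0 0 0 0.9" --pt "-1 0 0 0 0 0 0.9" --pt "-1 0 0 0 0 0 0.9" --pt "-1 0 0 0 0 0 0.9" --pt "-1 0 0 0 0 0 0.9" --pt "-1 0 0 0 0 0 0.9" --pt "-1 0 0 0 0 0 0.9" --pt "-1 0 0 0 0 0 0.9" --pt "-1 0 0 0 0 0 0.9" --pt "-1 0 0 0 0 0 0.9" --pt "-1 0 0 0 0 0 0.9" --pt "-1 0 0 0 0 0 0.9" --pt "-1 0 0 0 0 0 0.9" --pt "-1 0 0 0 0 0 0.4" --pt "-1 0 0 0 0 0 0" --pt "-1 0 0 0 0 0 0"

```text
t: 7.45
ee_pos: [529.4, -41.2, 134.4]
orientation: [3.126, -0.311, 0.001]
ft_force: [0.7, -2.5, 5.2]
width: 11.7
grasp_force: 30.0
```

```bash
python3 go.py 529.2 -41 134.3 -1.766
python3 - <<'E'
from h import *
a=grab('top');b=grab('side')
A=cv2.resize(cv2.convertScaleAbs(a['pixels'][175:250,210:290][:,:,::-1],alpha=1.6),(400,375),interpolation=2)
B=cv2.resize(b['pixels'][180:255,240:320][:,:,::-1],(400,375),interpolation=2)
cv2.imwrite('pics/g2.png',np.hstack([A,B]))
E
```

```text
t7.45 pos [529.4 -41.2 134.4] psi -1.769 tilt [ 0. -0. -1.] w 11.7 F [ 0.7 -2.5  5.2] M [-0.43  0.05 -0.08] g 30.0 q [-0.1   0.41  1.9  -0.    0.83  1.67]
tool shift [-0.2 -0.1  0.1] units [-0.004 -0.003  0.001]
wz units -0.03
```

View pics/g2.png

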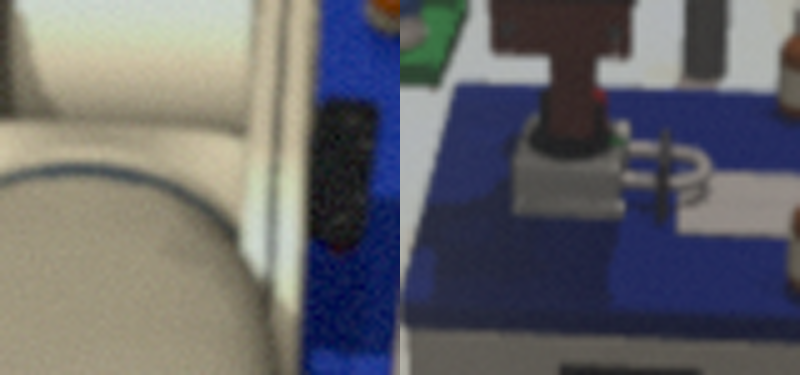

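The red end now faces the shackle at the green mark (598,97). The tool +x is case +x, so I pull back along -x.

>>> step_arm --pt "-1 -0.1 0 0 0 0 0" --pt "-1 -0.1 0 0 0 0 0" --pt "-1 -0.1 0 0 0 0 0" --pt "-1 0 0 0 0 0 0"

```text
t: 8.05
ee_pos: [514.1, -37.8, 134.3]
orientation: [-3.126, 0.312, 0.0]
ft_force: [2.1, 1.2, 4.5]
width: 11.8
grasp_force: 30.0
```

```bash
python3 go.py
```

```text
t8.05 pos [514.1 -37.8 134.3] psi -1.770 tilt [ 0.  0. -1.] w 11.8 F [2.1 1.2 4.5] M [ 0.12 -0.18 -0.  ] g 30.0 q [-0.1   0.39  1.93  0.    0.82  1.67]
```

>>> step_arm --pt "-1 -0.04 0 0 0 0 0" --pt "-1 -0.04 0 0 0 0 0" --pt "-1 -0.04 0 0 0 0 0" --pt "-1 0 0 0 0 0 0"

```text
t: 8.55
ee_pos: [508.7, -36.9, 134.3]
orientation: [3.126, -0.312, 0.001]
ft_force: [4.7, -1.2, 3.5]
width: 11.6
grasp_force: 30.0
```

```bash
python3 go.py
```

```text
t8.55 pos [508.7 -36.9 134.3] psi -1.770 tilt [ 0.001 -0.    -1.   ] w 11.6 F [ 4.7 -1.2  3.5] M [-0.12 -0.74  0.01] g 30.0 q [-0.1   0.39  1.95 -0.    0.81  1.67]
```

>>> step_arm --pt "-1 -0.04 0 0 0 0 0" --pt "-1 -0.04 0 0 0 0 0" --pt "-1 -0.04 0 0 0 0 0" --pt "-1 -0.04 0 0 0 0 0" --pt "-1 0 0 0 0 0 0"

```text
t: 9.18
ee_pos: [500.9, -35.3, 134.3]
orientation: [3.126, -0.312, 0.001]
ft_force: [5.4, -0.3, 3.1]
width: 11.6
grasp_force: 30.0
```

```bash
python3 go.py
```

```text
t9.18 pos [500.9 -35.3 134.3] psi -1.770 tilt [ 0. -0. -1.] w 11.6 F [ 5.4 -0.3  3.1] M [-0.12 -0.73  0.  ] g 30.0 q [-0.09  0.38  1.96 -0.    0.8   1.68]
```

>>> step_arm --pt "-1 -0.04 0 0 0 0 0" --pt "-1 -0.04 0 0 0 0 0" --pt "-1 -0.04 0 0 0 0 0" --pt "-1 -0.04 0 0 0 0 0" --pt "-1 0 0 0 0 0 0"

```text
t: 9.8
ee_pos: [493.1, -33.7, 134.3]
orientation: [-3.126, 0.313, -0.001]
ft_force: [3.9, -1.5, 4.4]
width: 11.9
grasp_force: 30.0
```

>>> step_arm --pt "-1 -0.04 0 0 0 0 0" --pt "-1 -0.02 0 0 0 0 0" --pt "-1 0 0 0 0 0 0"

```text
t: 10.18
ee_pos: [491.1, -33.3, 134.4]
orientation: [3.126, -0.312, 0.004]
ft_force: [8.5, -1.8, 1.1]
width: 11.8
grasp_force: 30.0
```

```bash
python3 go.py
python3 - <<'E'
from h import *
a=grab('top');b=grab('side')
B=cv2.resize(b['pixels'][180:255,240:320][:,:,::-1],(640,600),interpolation=2)
cv2.imwrite('pics/g3.png',B)
E
```

```text
t10.18 pos [491.1 -33.3 134.4] psi -1.770 tilt [ 0.002 -0.    -1.   ] w 11.8 F [ 8.5 -1.8  1.1] M [-0.3  -1.29 -0.01] g 30.0 q [-0.09  0.36  1.98 -0.    0.79  1.68]
```

View pics/g3.png

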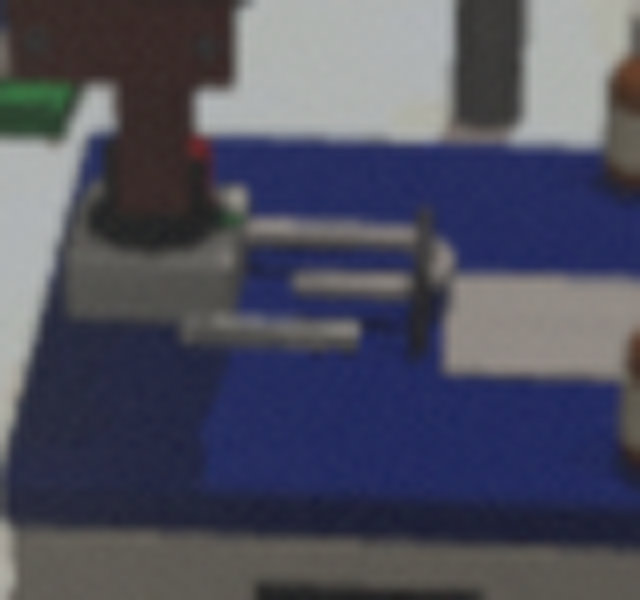

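The shackle is out: its tip is at about (293,283) with a clear gap to the body, still through the loop at (423,285). The force jump marks the stop. Pushing forward 50 mm now.

>>> step_arm --pt "-1 0.08 0 0 0 0 0" --pt "-1 0.08 0 0 0 0 0" --pt "-1 0.08 0 0 0 0 0" --pt "-1 0.08 0 0 0 0 0" --pt "-1 0.08 0 0 0 0 0" --pt "-1 0.08 0 0 0 0 0" --pt "-1 0.08 0 0 0 0 0" --pt "-1 0.08 0 0 0 0 0" --pt "-1 0.08 0 0 0 0 0" --pt "-1 0.08 0 0 0 0 0" --pt "-1 0.08 0 0 0 0 0" --pt "-1 0.08 0 0 0 0 0" --pt "-1 0.06 0 0 0 0 0" --pt "-1 0 0 0 0 0 0"

```text
t: 12.02
ee_pos: [534.1, -42.3, 133.9]
orientation: [-3.125, 0.313, 0.02]
ft_force: [-14.0, 2.7, 22.2]
width: 11.7
grasp_force: 30.0
```

```bash
python3 go.py 540.2 -43 134.3
python3 - <<'E'
from h import *
b=grab('side')
B=cv2.resize(b['pixels'][190:240,250:320][:,:,::-1],(798,570),interpolation=2)
cv2.imwrite('pics/g4.png',B)
E
```

```text
t12.03 pos [534.1 -42.3 133.9] psi -1.770 tilt [-0.013  0.002 -1.   ] w 11.7 F [-14.    2.7  22.2] M [ 0.51  2.69 -0.04] g 30.0 q [-0.1   0.42  1.88  0.    0.85  1.67]
tool shift [ 6.2 -0.5 -0.5] units [ 0.123 -0.01  -0.01 ]
```

View pics/g4.png

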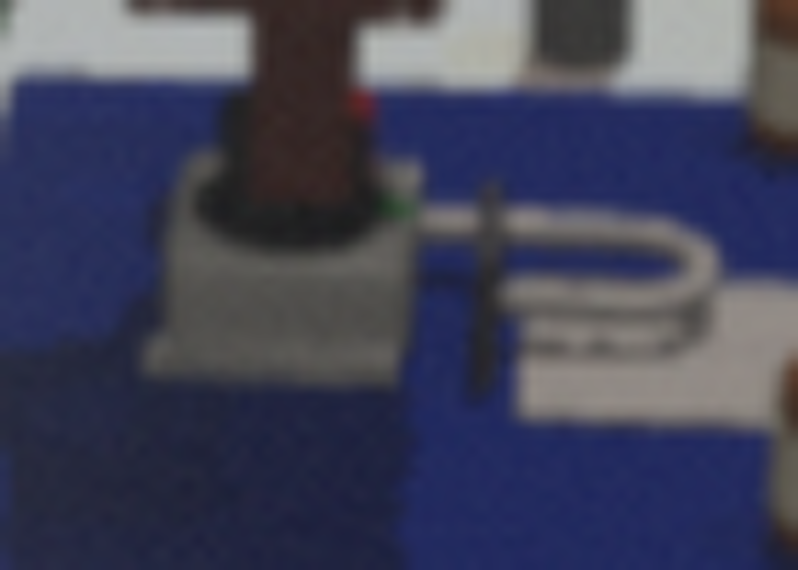

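The lock stopped about 6 mm short with 22 N of vertical load and 14 N of drag, so it is being pressed onto the lid. The tip at (500,290) is still level with the loop. I lift 2 mm to unload it and read again.

>>> step_arm --pt "-1 0 0 -0.02 0 0 0" --pt "-1 0 0 -0.02 0 0 0" --pt "-1 0 0 0 0 0 0"

```text
t: 12.45
ee_pos: [538.6, -43.0, 135.2]
orientation: [-3.126, 0.312, 0.005]
ft_force: [-0.6, -0.2, -3.2]
width: 11.6
grasp_force: 30.0
```

```bash
python3 go.py 540.2 -43 136.3
```

```text
t12.45 pos [538.6 -43.  135.2] psi -1.770 tilt [-0.003  0.    -1.   ] w 11.6 F [-0.6 -0.2 -3.2] M [0.01 0.18 0.05] g 30.0 q [-0.1   0.42  1.88  0.    0.84  1.67]
tool shift [ 1.5 -0.3 -1.1] units [ 0.031 -0.007 -0.022]
```

>>> step_arm --pt "-1 0.03 0 0 0 0 0" --pt "-1 0 0 0 0 0 0"

```text
t: 12.7
ee_pos: [541.4, -43.5, 135.9]
orientation: [-3.126, 0.312, 0.001]
ft_force: [-0.7, -0.0, -3.1]
width: 11.8
grasp_force: 30.0
```

```bash
python3 go.py
python3 - <<'E'
from h import *
b=grab('side')
B=cv2.resize(b['pixels'][190:240,250:320][:,:,::-1],(798,570),interpolation=2)
cv2.imwrite('pics/g5.png',B)
E
```

```text
t12.70 pos [541.4 -43.5 135.9] psi -1.770 tilt [-0.001  0.    -1.   ] w 11.8 F [-0.7 -0.  -3.1] M [ 0.04  0.18 -0.04] g 30.0 q [-0.1   0.42  1.87  0.    0.85  1.67]
```

View pics/g5.png

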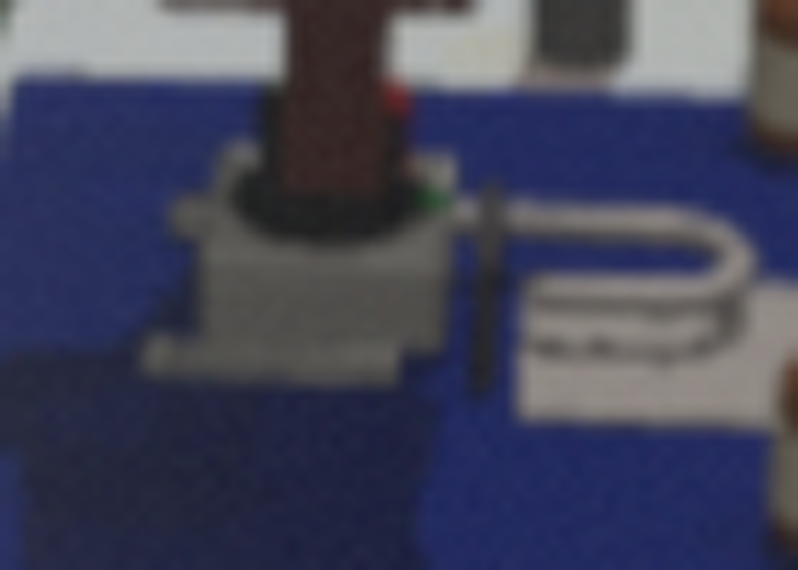

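The loop (column ~489) now lies in the middle of the gap between the body front (~450) and the free tip (~530). Lifting straight up.

>>> step_arm --pt "-1 0 0 -0.1 0 0 0" --pt "-1 0 0 -0.1 0 0 0" --pt "-1 0 0 -0.1 0 0 0" --pt "-1 0 0 -0.1 0 0 0" --pt "-1 0 0 -0.1 0 0 0" --pt "-1 0 0 -0.1 0 0 0"

```text
t: 13.5
ee_pos: [541.4, -43.5, 166.6]
orientation: [3.126, -0.312, 0.0]
ft_force: [0.7, -0.4, -3.6]
width: 12.0
grasp_force: 30.0
```

```bash
python3 go.py
```

```text
t13.50 pos [541.4 -43.5 166.6] psi -1.770 tilt [ 0. -0. -1.] w 12.0 F [ 0.7 -0.4 -3.6] M [ 0.05  0.16 -0.02] g 30.0 q [-0.1   0.38  1.85 -0.    0.91  1.67]
```

>>> step_arm --pt "-1 0 0 -0.2 0 0 0" --pt "-1 0 0 -0.2 0 0 0" --pt "-1 0 0 -0.2 0 0 0" --pt "-1 0 0 -0.2 0 0 0" --pt "-1 0 0 -0.2 0 0 0" --pt "-1 0 0 0 0 0 0"

```text
t: 14.25
ee_pos: [542.0, -43.6, 217.2]
orientation: [3.126, -0.312, 0.003]
ft_force: [-1.0, -0.4, -3.1]
width: 11.7
grasp_force: 30.0
```

```bash
python3 go.py 424 -309 220
```

```text
t14.25 pos [542.  -43.6 217.2] psi -1.770 tilt [ 0.002 -0.    -1.   ] w 11.7 F [-1.  -0.4 -3.1] M [ 0.05  0.13 -0.05] g 30.0 q [-0.1   0.31  1.82 -0.    1.01  1.67]
tool shift [-63.1 283.5  -3. ] units [-1.263  5.671 -0.06 ]
```

>>> step_arm --pt "-1 -0.05 0.2 0 0 0 0" --pt "-1 -0.1 0.4 0 0 0 0" --pt "-1 -0.1 0.5 0 0 0 0" --pt "-1 -0.12 0.5 0 0 0 0" --pt "-1 -0.12 0.5 0 0 0 0" --pt "-1 -0.12 0.5 0 0 0 0" --pt "-1 -0.12 0.5 0 0 0 0" --pt "-1 -0.12 0.5 0 0 0 0" --pt "-1 -0.12 0.5 0 0 0 0" --pt "-1 -0.12 0.5 0 0 0 0" --pt "-1 -0.1 0.5 0 0 0 0" --pt "-1 -0.05 0.4 0 0 0 0" --pt "-1 -0.02 0.17 0 0 0 0" --pt "-1 0 0 0 0 0 0" --pt "-1 0 0 0 0 0 0" --pt "-1 0 0 0 0 0 0"

```text
t: 16.25
ee_pos: [423.8, -308.3, 216.1]
orientation: [-3.126, 0.311, 0.0]
ft_force: [0.5, -0.1, -3.1]
width: 11.8
grasp_force: 30.0
```

```bash
python3 go.py 424 -309 220
python3 - <<'E'
from h import *
b=grab('side')
B=cv2.resize(b['pixels'][180:380,150:350][:,:,::-1],(600,600),interpolation=2)
cv2.imwrite('pics/g6.png',B)
E
```

```text
t16.25 pos [ 423.8 -308.3  216.1] psi -1.769 tilt [-0.  0. -1.] w 11.8 F [ 0.5 -0.1 -3.1] M [-0.01  0.2  -0.03] g 30.0 q [-0.65  0.28  1.86  0.    1.    1.12]
tool shift [ 0.4  0.6 -3.9] units [ 0.007  0.013 -0.077]
```

View pics/g6.png

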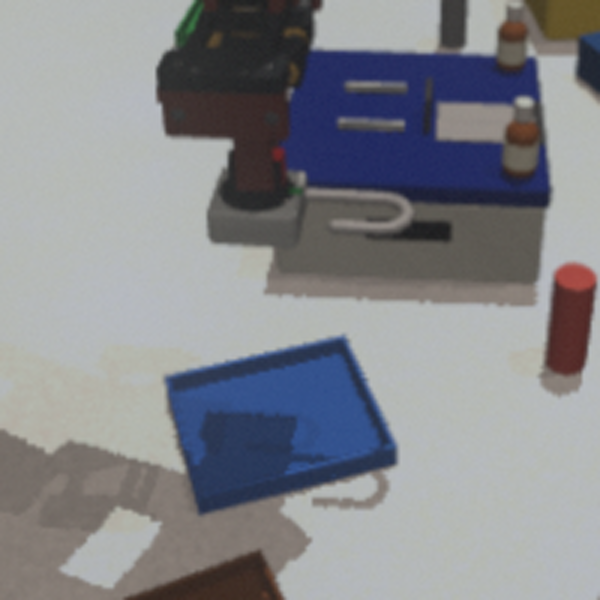

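The lock at (255,215) is open, level and dial up over the blue tray, and both bottles and the red tube stand untouched. Handing in.

```bash
python3 -c "
from workcell import ctrl
print(ctrl.close_job())"
```

```text
the job is handed in; nothing more can be done
None
```

The dial was turned to the code, the shackle pulled open in the loop and the lock lifted off; it was handed in after about 16 s of robot time, held open, level and dial up about 18 cm above the middle of the blue tray, with no verdict returned.

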